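# Check valve read at the code station

### The job

Book the brass check valve in for its pressure test: pick it up and set it in the sloping nest of the reading station with its data plate turned squarely towards the code reader and its hexagon foot fully home in the nest, and let go of it. Then, with the valve sitting there, press the trigger button on top of the reader right down and let it spring back. Leave the parts lying around it where they are.

Things in the scene. Friction and masses are not known exactly. Their poses are not given: they have to be found in the camera images.
- valve_mid (a point): Loose brass check valve, 130 mm tall, 0.4 kg, standing on its foot behind the vise, turned any way. Point: on its axis half-way up, 65 mm above the foot's underside; z up the valve, x out through the data plate. Hexagon foot 50 mm across flats (58 corners), 30 mm tall, one flat facing +x; round body 44 mm diameter, 30 to 82 mm above the underside, then a taper to the neck.
- valve_grip (a point): Same axes; on the valve's axis 108 mm above the foot's underside: middle of the smooth round steel neck, 36 mm diameter, reaching from 88 to 130 mm (the valve's top). The place to grip; clear all round.
- valve_plate (a point): Same axes; centre of the flat data plate (aluminium with a square code), 33 mm from the valve's axis and 55 mm above the foot's underside. Its boss, 32 mm wide and 38 mm tall, is the only thing that sticks out of the round body.
- station: Reading station, fixed, its place and yaw vary: base plate 160 x 120 x 10 mm with the sloping nest on its left half (towards the vise) and the code reader (grey box on a post) on its right. Origin: centre of the plate's underside; x horizontal from nest to reader, z up. Top about 180 mm above the bench.
- nest: The nest. Origin: where the middle of the valve's underside belongs, on the foot shelf, 40 mm above the bench. z: axis of a seated valve, 28 degrees off vertical, top leaning to the left (towards the vise); x: square to it, up towards the reader; y: the station's. Back plate face at x = -25 mm (z to 76) and two cheeks 26 mm tall form half a hexagon for three flats of the foot, about 1.4 mm play.
- nest_seat (a point): Where the valve's mid point lies when seated: 65 mm up the nest's z axis; axes of the nest. A seated valve's axes equal these. Nest open at the top and towards the reader, so the valve can slide in along its own axis; gravity keeps it there, the round body leaning on a rest pad at nest x = -22 mm.
- reader_window (a point): Centre of the code reader's round window, at nest x = 66, y = 0, z = 55 mm; it looks along the nest's -x at the seated valve's plate. Axes of the nest. The reader's box is 60 mm wide (y), nest x 70 to 124, z 32 to 78 mm.
- trigger_top (a point): Centre of the top of the trigger button's cap, grey, 30 mm across, in a black ring on the reader's top face. It moves along the nest's z axis (28 degrees off vertical), pressed along -z of the nest.
- trigger (a joint): Travel of the trigger: 0 up, 0.006 m right down; a spring (4 N at the bottom) sends it back.
- conduit_mid (a point): Centre of the loose cast conduit body, 36 x 130 x 39 mm, lying to the right of the station: a bystander.
- reducer_mid (a point): Centre of the loose bell reducer, 54 mm across, 38 mm tall, standing beside the drawer cabinet (205 mm tall): a bystander.
- nipple_mid (a point): Centre of the loose black pipe nipple, 48 mm diameter, 108 mm tall, standing on end left of the vise (which is 132 mm tall): a bystander.

How it is judged (in metres and radians):
On the way, in this order (a step that is already met when the one before it is completed fails the run):
1. the valve sits home in the nest, data plate towards the reader, let go (x of valve_mid in the frame of nest between -0.005 and 0.005 m and y of valve_mid in the frame of nest between -0.005 and 0.005 m and z of valve_mid in the frame of nest between 0.06 and 0.07 m and angle between the z axis of valve_mid and the z axis of nest, either way round below 0.09 rad and y of valve_plate in the frame of nest between -0.007 and 0.007 m and x of valve_plate in the frame of nest above 0.025 m and contact force between valve and the fingers below 0.2 N), for 0.3 s.
2. the trigger is pressed right down while the valve sits there (x of valve_mid in the frame of nest between -0.005 and 0.005 m and y of valve_mid in the frame of nest between -0.005 and 0.005 m and z of valve_mid in the frame of nest between 0.06 and 0.07 m and angle between the z axis of valve_mid and the z axis of nest, either way round below 0.09 rad and y of valve_plate in the frame of nest between -0.007 and 0.007 m and x of valve_plate in the frame of nest above 0.025 m and value of joint trigger above 0.0045 m), for 0.05 s.
At the end, for the whole second after the job is handed in: The valve rests in the nest, let go and still: centre within 5 mm of its seat on each nest axis, axis within 5 degrees of the nest's, data plate towards the reader and within 7 mm of the nest's middle plane; the trigger was pressed 4.5 mm or more meanwhile and is up again (under 1.5 mm) (all of step 1 and value of joint trigger below 0.0015 m and linear speed of valve below 0.02 m/s); the robot touches nothing.
It fails at once if a bystander (conduit body, reducer or pipe nipple) is shifted by more than 25 mm (distance of any of conduit_mid, reducer_mid, nipple_mid from where it was at the start of the episode above 0.025 m).
It also fails if it takes over 58 s, if anything falls off the work surface, if the arm or the gripper's body presses on something with over 40 N, if the wrist force passes 120 N, or if a joint passes its speed limit or range.

### The arm

A 7-joint arm with a two-finger parallel gripper is mounted at the origin on a cart in front of the work surface, level with it; the furniture and walls round the work are solid. World frame = base frame: x ahead of the robot, y to its left, z up, the work surface at z = 0. Lengths are in mm, angles in degrees, forces in N, time in s.
With the tool pointing down it reaches from about 425 to 875 mm from the base axis. Payload 8.4 kg.
Tool frame: the origin (TCP) lies at the very end of the fingers, on their centre line; the grasp point (between the pads) lies 19 mm behind it; z points along the fingers, y is the line along which they close (so a half turn about z gives the same grasp; the last joint's range is limited). The gripper opens to 87 mm and grips with 3 to 60 N. Pads are 19 mm wide; open, the fingers measure 117 mm over their backs; the gripper's body (75 mm by 190 mm) begins 51 mm behind the grasp point.
Start: joints at [-82.976, 19.091, 2.286, 83.961, -0.768, 76.965, -3.352], TCP at [142.994, 634.047, 222.546] pointing down, gripper open.
Joint ranges: [-147.57, 147.57], [-21.85, 119.76], [-74.77, 79.35], [14.55, 137.4], [-85.83, 265.84], [4.83, 119.75], [-152.11, 152.11]. Speed limits (degrees/s): [127.2, 127.2, 159.86, 159.86, 180, 180, 180].

### API

Orientations are given as a 3x3 rotation matrix whose columns are the frame's x, y, z axes.
In Python, from plant import monitor, eyes, r gives the robot as it stands.
- The arm moves only by the shell command python3 -m inch 'ROWS' [FORCE]. ROWS is JSON, a list of rows, each an object with "dr": the turn, a rotation vector about the tool's x, y, z in degrees, a list of three; "offset": the shift along the tool's x, y, z in m, a list of three; "grip": the opening, from 0 (shut) to 1 (fully open). A call has exactly 10 rows; each row shifts and turns the commanded pose from where the row before left it, along the tool's axes as they then stand; what a row does not reach is not made up. A row lasts 1/10 s, in which the tool goes at most 50 mm and 8.59 degrees, less where a joint would pass 70% of its speed; a pose out of reach is approached as far as the arm can. A call is refused whole if a number of a shift passes 0.05 or a number of a turn 8.59, either way. A call with a gripper value outside its range is refused whole. The fingers move at their own pace and stop on an object; FORCE is the grip in N (left out, the last holds). Time passes only in rows, so rows that do not move let the fingers close, or fill a call up. It gives the time, the measured TCP pose, the force, the opening and the grip force at its end, in the units of the state.
- monitor.sense(): the state, without advancing time (a new reading comes with each control period).
- eyes.read_camera(name): name is "scene" or "top" or "wrist"; returns (picture, depth): 420x560x3 uint8, red, green, blue; 420x560 float32, mm along the optical axis (not along the pixel's ray), 0 where there is no reading.
- eyes.camera_params(name): a dict with "camera_matrix" (3x3 intrinsics, pixels), "k1" (the pictures are not rectified: a ray, as slopes to the right and down, at radius r is drawn at 1 + k1 r^2 times it, then the intrinsics apply), "rvec" (rotation vector, rad) and "tvec" (3), from world to camera coordinates, as OpenCV has them. Camera axes: x right, y down, z forward; pixel columns grow to the right and rows downward; lengths in mm; the calibration is good to about 2 mm. A picture is of the moment at which its call begins: read the wrist's pose just before it. camera_params takes no time and is no camera call; for the wrist camera it gives the pose at the moment of the call.
- r.job_done(): hands the job in; it is judged then, once.
The state is a dict: "time": time; "joints": joint angles; "joint_vel": joint speeds; "joint_efforts": joint torques, N m; "eef_pos": TCP position; "tool_rot": TCP orientation; "ft_force": force on the tool from outside, world axes, zero at the start; "moment": the same for the moment, N m; "finger_gap": opening from 0.0 (shut) to 1.0 (fully open); "grasp_force": force on a finger pad.
Only numpy, scipy, OpenCV 4.12 (cv2) and the standard library are available. Lean on these libraries where they do the work, as an engineer would, in place of code of your own. Each camera call takes 0.05 s, during which the arm holds its last target. There are 200 camera calls.

## Working session

There is one attempt and no reset: what is moved stays moved. The work goes in short steps, Python scripts to look and compute and a shell command to move; the robot and the scene stay as the last step left them, time stands still between calls to the robot, and variables do not carry over. Pictures are saved under pics/ and viewed, at most 10 in all, crops included, and the job is handed in when it is done.

```bash
ls; mkdir -p pics; cat > h.py <<'E'
import numpy as np,cv2
from plant import monitor,eyes,r
def grab(n):
    p=eyes.camera_params(n); im,d=eyes.read_camera(n); return im,d,p
def world(d,p):
    K=np.array(p["camera_matrix"],float);h,w=d.shape
    u,v=np.meshgrid(np.arange(w),np.arange(h))
    pts=np.stack([u,v],-1).reshape(-1,1,2).astype(float)
    n=cv2.undistortPoints(pts,K,np.array([p["k1"],0,0,0,0.])).reshape(h,w,2)
    c=np.dstack([n[...,0]*d,n[...,1]*d,d])
    R=cv2.Rodrigues(np.array(p["rvec"],float))[0];t=np.array(p["tvec"],float).ravel()
    W=(c-t)@R; W[d<=0]=np.nan
    return W
def save(n,tag):
    im,d,p=grab(n); cv2.imwrite(f"pics/{tag}.png",im[...,::-1]); np.savez(f"{tag}.npz",im=im,W=world(d,p)); return im,world(d,p)
E
python3 - <<'E'
from h import *
for n in("scene","top"): save(n,n+"1")
a=cv2.imread("pics/scene1.png");b=cv2.imread("pics/top1.png")
print(monitor.sense())
E
```

```text
pics
{'time': 0.1, 'joints': array([-82.97584354,  19.126769  ,   2.28573026,  84.00685442,
        -0.76791702,  76.9657591 ,  -3.35292257]), 'joint_vel': array([-0.02523151, -0.21491093,  0.00920673, -0.13086906,  0.04764592,
        0.09654977, -0.00922132]), 'joint_efforts': array([ 3.70180423e-03, -6.57812190e+01,  1.33978285e+00, -4.04711258e+01,
       -5.96339861e-02,  4.08985396e-02,  8.73670638e-05]), 'eef_pos': array([142.92927344, 633.64634486, 221.75174683]), 'tool_rot': array([[-9.75492136e-01,  2.20034184e-01, -2.23466828e-04],
       [ 2.20034274e-01,  9.75491062e-01, -1.45129978e-03],
       [-1.01345670e-04, -1.46490188e-03, -9.99998922e-01]]), 'ft_force': array([0.32312824, 0.30614269, 0.18198506]), 'moment': array([-0.01283313, -0.01730449, -0.00124478]), 'grasp_force': 0.0, 'finger_gap': 0.9971532239585156}
```

View pics/scene1.png

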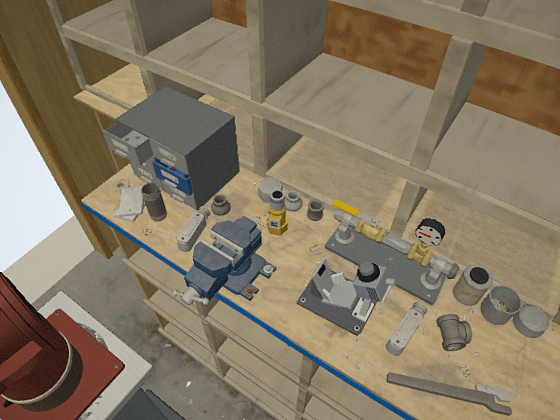

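View pics/top1.png

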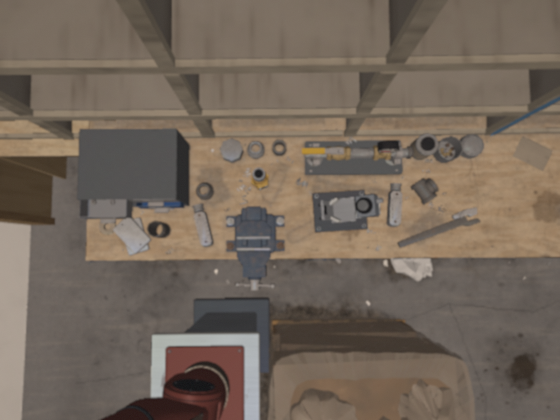

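The scene view shows the brass valve at (277,210) with its plate facing the camera, and the station at (345,290) with nest left and reader right. The top view shows the valve at (260,178) and the station at (345,210). Next I measure both.

```bash
python3 - <<'E'
from h import *
np.set_printoptions(precision=1,suppress=True)
for n in("scene1","top1"):
    f=np.load(n+".npz");im,W=f["im"],f["W"]
    hsv=cv2.cvtColor(im,cv2.COLOR_RGB2HSV)
    p=eyes.camera_params(n[:-1]);R=cv2.Rodrigues(np.array(p["rvec"]))[0]
    print(n,"cam",-R.T@np.array(p["tvec"]).ravel())
    pts={"scene1":[(277,210),(278,196),(368,268),(345,290),(305,302),(360,328),(220,205),(405,330),(155,205),(340,60),(240,240)],"top1":[(260,178),(258,172),(345,210),(364,206),(316,196),(316,230),(368,230),(204,190),(395,205),(160,230),(255,215),(345,120),(250,70),(130,160)]}[n]
    for u,v in pts: print((u,v),W[v,u],im[v,u])
W=np.load("scene1.npz")["W"];im=np.load("scene1.npz")["im"]
v,u=185,262
c=cv2.resize(im[180:245,250:310],None,fx=6,fy=6,interpolation=cv2.INTER_CUBIC)
c2=cv2.resize(im[245:340,290:400],None,fx=4.1,fy=4.1,interpolation=cv2.INTER_CUBIC)
h=390;cv2.imwrite("pics/c1.png",np.hstack([c[:h],cv2.resize(c2,(440,h))])[...,::-1])
E
```

```text
scene1 cam [  48.6 -549.8  854.5]
(277, 210) [ 594.9 -174.8   90.4] [ 95 105 115]
(278, 196) [ 604.5 -171.   130.5] [30 23 23]
(368, 268) [ 510.7 -450.8  176.9] [111 113 106]
(345, 290) [ 518.3 -414.9   44.1] [152 152 146]
(305, 302) [ 458.6 -347.7    8.4] [78 79 80]
(360, 328) [ 473.3 -483.1    8. ] [76 78 80]
(220, 205) [562.7 -10.2  33.4] [72 70 67]
(405, 330) [ 508.3 -568.2   38.2] [169 162 147]
(155, 205) [446.6 110.3  63.9] [65 63 59]
(340, 60) [1051.3  -80.6  257.2] [144 136 112]
(240, 240) [ 447.5 -176.8  129.9] [ 99 106 110]
top1 cam [ 393.6 -211.8 1488.6]
(260, 178) [ 594.5 -170.5  131.5] [113 112 112]
(258, 172) [ 612.  -164.9  128.6] [36 33 35]
(345, 210) [ 509.5 -418.2   46.5] [132 128 126]
(364, 206) [ 509.9 -451.7  171.3] [96 93 91]
(316, 196) [ 555.  -335.9   17.3] [103 101 101]
(316, 230) [ 452.8 -335.     7.4] [80 82 84]
(368, 230) [ 451.5 -490.9   10.8] [149 136 124]
(204, 190) [578.    4.9   2.1] [138 119 101]
(395, 205) [ 524.  -567.9   36.6] [153 143 135]
(160, 230) [457.2 138.9  -3.8] [157 131 104]
(255, 215) [ 491.6 -155.6  120. ] [78 84 92]
(345, 120) [ 792.1 -430.5    3.1] [127 109  90]
(250, 70) [ 740.6 -165.7  569.2] [111 100  86]
(130, 160) [634.2 171.1 207.5] [86 82 81]
```

View pics/c1.png

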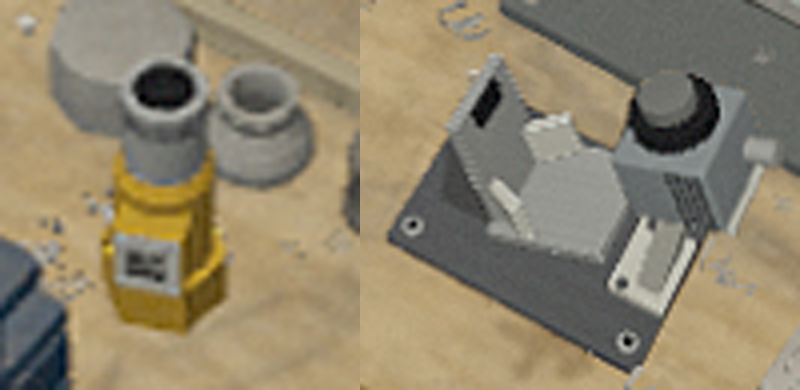

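The crop shows the valve's plate facing towards the robot and slightly right, roughly world -x. In the right half, the nest opens towards the reader and the grey trigger cap sits in its black ring. I'll raise the tool and swing it over at constant radius.

```bash
python3 - <<'E'
from h import *
np.set_printoptions(precision=3,suppress=True)
p=eyes.camera_params("wrist");s=monitor.sense();R=cv2.Rodrigues(np.array(p["rvec"]))[0]
c=-R.T@np.array(p["tvec"]).ravel();T=np.array(s["tool_rot"])
print(T.T@(c-s["eef_pos"]),T.T@R.T,p["camera_matrix"])
E
python3 -m inch '[{"dr":[0,0,0],"offset":[0,0,-0.05],"grip":1},{"dr":[0,0,4.3],"offset":[-0.04,-0.0018,-0.03],"grip":1},{"dr":[0,0,4.3],"offset":[-0.0485,-0.0018,0],"grip":1},{"dr":[0,0,4.3],"offset":[-0.0485,-0.0018,0],"grip":1},{"dr":[0,0,4.3],"offset":[-0.0485,-0.0018,0],"grip":1},{"dr":[0,0,4.3],"offset":[-0.0485,-0.0018,0],"grip":1},{"dr":[0,0,4.3],"offset":[-0.0485,-0.0018,0],"grip":1},{"dr":[0,0,4.3],"offset":[-0.0485,-0.0018,0],"grip":1},{"dr":[0,0,4.3],"offset":[-0.0485,-0.0018,0],"grip":1},{"dr":[0,0,4.3],"offset":[-0.0485,-0.0018,0],"grip":1}]'
```

```text
[  73.32    -0.031 -162.052] [[-0.    -0.963 -0.27 ]
 [ 1.     0.    -0.002]
 [ 0.002 -0.27   0.963]] [[358.979   0.    279.8  ]
 [  0.    358.979 215.124]
 [  0.      0.      1.   ]]
time: 1.1
eef_pos: [499.2, 407.0, 301.9]
tool_rot: [[-0.621, 0.784, -0.001], [0.784, 0.621, -0.001], [-0.0, -0.001, -1.0]]
ft_force: [0.6, 0.0, -0.4]
finger_gap: 1.0
grasp_force: 0.0
```

```bash
python3 -m inch '[{"dr":[0,0,4.3],"offset":[-0.0485,-0.0018,0],"grip":1},{"dr":[0,0,4.3],"offset":[-0.0485,-0.0018,0],"grip":1},{"dr":[0,0,4.3],"offset":[-0.0485,-0.0018,0],"grip":1},{"dr":[0,0,4.3],"offset":[-0.0485,-0.0018,0],"grip":1},{"dr":[0,0,4.3],"offset":[-0.0485,-0.0018,0],"grip":1},{"dr":[0,0,4.3],"offset":[-0.0485,-0.0018,0],"grip":1},{"dr":[0,0,4.3],"offset":[-0.0485,-0.005,0],"grip":1},{"dr":[0,0,4.3],"offset":[-0.0485,-0.005,0],"grip":1},{"dr":[0,0,4.3],"offset":[-0.0485,-0.005,0],"grip":1},{"dr":[0,0,4.3],"offset":[-0.0485,-0.005,0],"grip":1}]'
python3 - <<'E'
from h import *
save("wrist","w1");print(monitor.sense()["joints"])
E
```

```text
time: 2.1
eef_pos: [624.6, -47.9, 302.1]
tool_rot: [[0.08, 0.997, -0.001], [0.997, -0.08, -0.0], [-0.0, -0.001, -1.0]]
ft_force: [0.6, 0.2, 0.5]
finger_gap: 1.0
grasp_force: 0.0
[-28.8478809   16.64296865  38.65869734  81.85986146 -10.08354743
  85.05141186   4.01383012]
```

View pics/w1.png

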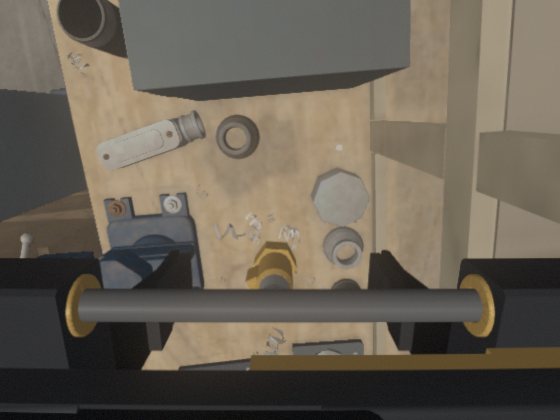

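The wrist view shows the valve at (275,275), half hidden behind the gripper bar, with the vise at left and the cabinet at top. I'll get the plate direction from the scene cloud.

```bash
python3 - <<'E'
from h import *
np.set_printoptions(precision=3,suppress=True)
f=np.load("scene1.npz");im,W=f["im"],f["W"]
A=W[180:245,250:310];I=im[180:245,250:310].astype(int)
near=np.hypot(A[...,0]-602,A[...,1]+170)<42
m=near&(A[...,2]>92)&(A[...,2]<126)
P=A[m];C=I[m];sat=C.max(1)-C.min(1)
P=P[sat<30]
from scipy.optimize import least_squares as ls
o=ls(lambda q:np.hypot(P[:,0]-q[0],P[:,1]-q[1])-18,[602,-170],loss="soft_l1");print("neck",o.x,len(P),o.cost)
c=o.x
sat=I.max(2)-I.min(2)
m=near&(A[...,2]>35)&(A[...,2]<76)&(sat<45)
P=A[m];print(len(P),P.mean(0)); d=P.mean(0)[:2]-c;print("dir",np.degrees(np.arctan2(d[1],d[0])),np.hypot(*d))
P=P[np.abs(P-np.median(P,0)).max(1)<22]
u,s,vt=np.linalg.svd(P-P.mean(0));print(s,vt[2],np.degrees(np.arctan2(*(-vt[2][1::-1]))))
# wrist cloud: boss/hex
f=np.load("w1.npz");im,W=f["im"],f["W"]
near=np.hypot(W[...,0]-c[0],W[...,1]-c[1])<45
for lo,hi in((20,36),(60,90),(125,140)):
  m=near&(W[...,2]>lo)&(W[...,2]<hi);print(lo,m.sum(),W[m].mean(0) if m.any() else 0)
# station
for n in("scene1","top1"):
  f=np.load(n+".npz");W=f["W"];im=f["im"].astype(int)
  m=(np.abs(W[...,0]-505)<90)&(np.abs(W[...,1]+415)<95)&(np.abs(W[...,2]-10)<5)&(im.sum(2)<300)&(im.max(2)-im.min(2)<25)
  P=W[m][:,:2].astype(np.float32);print(n,len(P),cv2.minAreaRect(P))
E
```

```text
neck [ 610.203 -165.467] 129 38.929324094208006
95 [ 578.934 -176.952   55.237]
dir -159.83242039996975 33.311689191652135
[98.218 80.014 12.108] [0.935 0.355 0.015] -159.224356893519
20 364 [ 611.419 -150.642   28.999]
60 685 [ 603.466 -154.138   76.938]
125 3 [ 608.754 -147.455  125.767]
scene1 1185 ((510.50506591796875, -406.4073486328125), (120.60955047607422, 158.36737060546875), 3.542717933654785)
top1 873 ((511.29425048828125, -406.43951416015625), (118.9444351196289, 159.0646514892578), 3.1499903202056885)
```

```bash
python3 -m inch '[{"dr":[0,0,8.1],"offset":[-0.038,-0.0194,0],"grip":1},{"dr":[0,0,8.1],"offset":[-0.0404,-0.0138,0],"grip":1},{"dr":[0,0,8.1],"offset":[-0.0419,-0.008,0],"grip":1},{"dr":[0,0,8.1],"offset":[-0.0426,-0.0021,0],"grip":1},{"dr":[0,0,8.1],"offset":[0,0,0],"grip":1},{"dr":[0,0,8.1],"offset":[0,0,0],"grip":1},{"dr":[0,0,8.1],"offset":[0,0,0],"grip":1},{"dr":[0,0,8.1],"offset":[0,0,0],"grip":1},{"dr":[0,0,0],"offset":[0,0,0],"grip":1},{"dr":[0,0,0],"offset":[0,0,0],"grip":1}]'
python3 - <<'E'
from h import *
np.set_printoptions(precision=3,suppress=True)
from scipy.optimize import least_squares as ls
im,W=save("wrist","w2");s=monitor.sense();print(s["joints"])
I=im.astype(int);near=np.hypot(W[...,0]-610,W[...,1]+165.5)<45
m=near&(W[...,2]>92)&(W[...,2]<136);P=W[m];print(len(P))
# top rim: z near top
Z=P[P[:,2]>125];print("rim",len(Z),Z.mean(0) if len(Z) else 0, cv2.minEnclosingCircle(Z[:,:2].astype(np.float32)) if len(Z)>3 else 0)
N=P[P[:,2]<126]
o=ls(lambda q:np.hypot(N[:,0]-q[0],N[:,1]-q[1])-18,[610,-165],loss="soft_l1");print("neck",o.x,len(N),o.cost)
m=near&(W[...,2]>22)&(W[...,2]<36)
H=W[m][:,:2];print("foot",len(H))
E
```

```text
time: 3.15
eef_pos: [535.8, -191.3, 302.3]
tool_rot: [[0.933, 0.359, -0.0], [0.359, -0.933, 0.0], [-0.0, -0.0, -1.0]]
ft_force: [1.0, 0.2, 0.4]
finger_gap: 1.001
grasp_force: 0.0
[-28.813   9.715  50.798  90.255  -7.553  83.642 -46.539]
1325
rim 1302 [ 608.645 -165.784  129.889] ((608.5325317382812, -165.7819061279297), 18.391164779663086)
neck [ 608.588 -165.725] 49 1.2849439124170323
foot 127
```

View pics/w2.png

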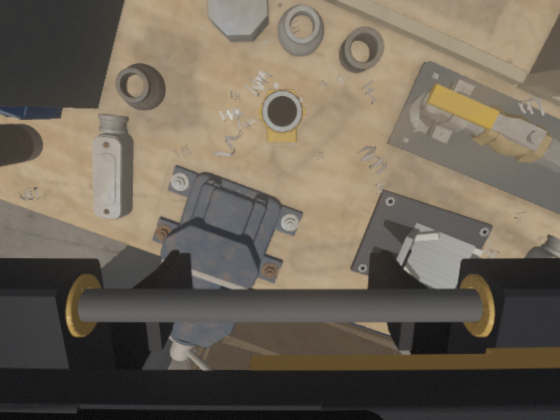

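The valve stands at (282,112) with its boss pointing straight down in the image, so the tool is roughly square to the plate. The station lies at right, (430,245). I'll check the plate direction from the boss points.

```bash
python3 - <<'E'
from h import *
f=np.load("w2.npz");W=f["W"]
c=np.array([608.55,-165.8])
D=W[...,:2]-c;rr=np.hypot(D[...,0],D[...,1])
m=(rr<42)&(rr>24)&(W[...,2]>62)&(W[...,2]<80)
P=W[m];print(len(P),P.mean(0))
d=D[m];print(np.degrees(np.arctan2(*d.mean(0)[::-1])))
print(cv2.minAreaRect(d.astype(np.float32)))
E
python3 -m inch '[{"dr":[0,0,0],"offset":[0.0385,0.0012,0],"grip":1},{"dr":[0,0,0],"offset":[0.0385,0.0011,0.03],"grip":1},{"dr":[0,0,0],"offset":[0,0,0.04],"grip":1},{"dr":[0,0,0],"offset":[0,0,0.02],"grip":1},{"dr":[0,0,0],"offset":[0,0,0],"grip":1},{"dr":[0,0,0],"offset":[0,0,0],"grip":1},{"dr":[0,0,0],"offset":[0,0,0],"grip":1},{"dr":[0,0,0],"offset":[0,0,0],"grip":1},{"dr":[0,0,0],"offset":[0,0,0],"grip":1},{"dr":[0,0,0],"offset":[0,0,0],"grip":1}]'
```

```text
312 [ 583.13027146 -175.87347216   73.68817213]
-158.38229062007787
((-24.528305053710938, -9.790176391601562), (15.078605651855469, 31.152328491210938), 21.11349105834961)
time: 4.2
eef_pos: [608.9, -166.4, 213.2]
tool_rot: [[0.935, 0.355, 0.001], [0.355, -0.935, 0.0], [0.001, 0.0, -1.0]]
ft_force: [0.4, -0.4, -0.2]
finger_gap: 1.002
grasp_force: 0.0
```

```bash
python3 -m inch '[{"dr":[0,0,0],"offset":[0,-0.0005,0.04],"grip":1},{"dr":[0,0,0],"offset":[0,0,0.04],"grip":1},{"dr":[0,0,0],"offset":[0,0,0.03],"grip":1},{"dr":[0,0,0],"offset":[0,0,0.012],"grip":1},{"dr":[0,0,0],"offset":[0,0,0],"grip":1},{"dr":[0,0,0],"offset":[0,0,0],"grip":0.3},{"dr":[0,0,0],"offset":[0,0,0],"grip":0.3},{"dr":[0,0,0],"offset":[0,0,0],"grip":0.3},{"dr":[0,0,0],"offset":[0,0,0],"grip":0.3},{"dr":[0,0,0],"offset":[0,0,0],"grip":0.3}]' 40
```

```text
time: 5.2
eef_pos: [608.7, -165.9, 91.0]
tool_rot: [[0.935, 0.355, 0.001], [0.355, -0.935, 0.0], [0.001, 0.0, -1.0]]
ft_force: [-0.1, 0.4, 0.1]
finger_gap: 0.631
grasp_force: 0.0
```

```bash
python3 - <<'E'
from h import *
np.set_printoptions(precision=2,suppress=True)
f=np.load("w2.npz");W,im=f["W"],f["im"].astype(int)
m=(np.abs(W[...,0]-511)<90)&(np.abs(W[...,1]+406)<95)&(np.abs(W[...,2]-10)<4)&(im.sum(2)<330)
print(cv2.minAreaRect(W[m][:,:2].astype(np.float32)),m.sum())
a=np.radians(-86.65);sx=np.array([np.cos(a),np.sin(a),0]);sy=np.array([-sx[1],sx[0],0]);c=np.array([511,-406.4,0])
q=np.radians(28);nx=sx*np.cos(q)+np.array([0,0,np.sin(q)]);nz=-sx*np.sin(q)+np.array([0,0,np.cos(q)])
R=np.array([nx,sy,nz])
# coords relative to (station centre,z=40) in nest axes
for n in("scene1","top1","w2"):
  f=np.load(n+".npz");W=f["W"];P=W.reshape(-1,3)
  P=P[(np.abs((P-c)@sx)<78)&(np.abs((P-c)@sy)<62)&(P[:,2]>14)]-c-[0,0,40]
  Q=P@R.T
  print(n,len(Q))
  for ax,l in((0,'x'),(2,'z')):
    h,e=np.histogram(Q[:,ax],bins=np.arange(-120,160,4)); print(l,[(int(e[i]),int(h[i])) for i in np.argsort(-h)[:7]])
  s=Q[np.abs(Q[:,0]+0)<200]; fl=s[(np.abs(s[:,1])<25)]
  t=Q[Q[:,2]>np.percentile(Q[:,2],99.5)-8]; print("top",np.median(t,0),t.min(0),t.max(0))
E
```

```text
((511.5108947753906, -406.4864196777344), (118.38656616210938, 160.03224182128906), 3.060077667236328) 3903
scene1 2612
x [(-28, 357), (-24, 133), (120, 102), (116, 90), (108, 87), (112, 83), (-8, 77)]
z [(-4, 441), (72, 184), (0, 179), (76, 172), (88, 116), (96, 97), (24, 96)]
top [98.22 -3.17 99.21] [ 82.52 -15.4   92.61] [112.44  14.99 101.57]
top1 1396
x [(-24, 135), (-28, 86), (120, 51), (-4, 45), (28, 43), (108, 43), (116, 41)]
z [(-4, 213), (0, 196), (76, 124), (72, 95), (88, 66), (-8, 64), (4, 55)]
top [99.15  0.32 99.64] [ 83.14 -18.31  95.34] [113.12  17.28 106.47]
w2 3830
x [(-24, 231), (20, 193), (16, 192), (12, 188), (24, 186), (8, 183), (28, 182)]
z [(-4, 1477), (0, 1060), (72, 195), (24, 191), (8, 162), (-56, 75), (16, 66)]
top [-26.92  11.35  75.24] [-33.4   -6.47  68.82] [-21.24  27.91  77.59]
```

```bash
python3 -m inch '[{"dr":[0,0,0],"offset":[0,0,0],"grip":0.3},{"dr":[0,0,0],"offset":[0,0,0],"grip":0.3},{"dr":[0,0,0],"offset":[0,0,0],"grip":0.3},{"dr":[0,0,0],"offset":[0,0,0],"grip":0.3},{"dr":[0,0,0],"offset":[0,0,0],"grip":0.3},{"dr":[0,0,0],"offset":[0,0,0],"grip":0.3},{"dr":[0,0,0],"offset":[0,0,0],"grip":0.3},{"dr":[0,0,0],"offset":[0,0,-0.002],"grip":0.3},{"dr":[0,0,0],"offset":[0,0,-0.02],"grip":0.3},{"dr":[0,0,0],"offset":[0,0,-0.03],"grip":0.3}]'
python3 - <<'E'
from h import *
np.set_printoptions(precision=2,suppress=True)
a=np.radians(-86.75);sx=np.array([np.cos(a),np.sin(a),0]);sy=np.array([-sx[1],sx[0],0]);c=np.array([511.3,-406.4,0])
q=np.radians(28);nx=sx*np.cos(q)+np.array([0,0,np.sin(q)]);nz=-sx*np.sin(q)+np.array([0,0,np.cos(q)])
R=np.array([nx,sy,nz])
for n in("scene1","top1","w2"):
  W=np.load(n+".npz")["W"];P=W.reshape(-1,3)
  P=P[(np.abs((P-c)@sx)<78)&(np.abs((P-c)@sy)<62)&(P[:,2]>14)]-c-[0,0,40]
  Q=P@R.T
  f=Q[(np.abs(Q[:,0]+25)<8)&(Q[:,2]>34)&(Q[:,2]<72)];print(n,"face",len(f),np.median(f,0),np.percentile(f[:,0],[10,50,90]),"y",f[:,1].min(),f[:,1].max())
  s=Q[(np.abs(Q[:,2])<8)&(Q[:,0]>-18)&(Q[:,0]<28)&(np.abs(Q[:,1])<20)];print(" shelf",len(s),np.percentile(s[:,2],[10,50,90]))
  A=np.c_[s[:,:2],np.ones(len(s))];print("  slope deg x,y",np.degrees(np.linalg.lstsq(A,s[:,2],rcond=None)[0][:2]))
  k=Q[(Q[:,2]>3)&(Q[:,2]<28)&(Q[:,0]>-22)&(Q[:,0]<12)]
  for g in(1,-1):
    kk=k[k[:,1]*g>0]; dist=kk[:,0]*-.5+g*kk[:,1]*np.sqrt(3)/2
    print("  cheek",g,len(kk),np.percentile(dist,[5,25,50,75,95]) if len(kk) else 0)
  t=Q[(Q[:,2]>96)&(Q[:,0]>70)]
  if len(t)>8: print("  cap",cv2.minEnclosingCircle(t[:,:2].astype(np.float32)),np.percentile(t[:,2],[10,50,90]))
E
```

```text
time: 6.2
eef_pos: [606.9, -165.7, 141.0]
tool_rot: [[0.935, 0.355, -0.004], [0.355, -0.935, -0.0], [-0.004, -0.001, -1.0]]
ft_force: [1.0, 0.9, -3.0]
finger_gap: 0.393
grasp_force: 40.0
scene1 face 242 [-24.9   -5.88  53.35] [-26.88 -24.9  -22.45] y -28.432839477627997 27.70457902956214
 shelf 265 [-2.16 -0.66  0.73]
  slope deg x,y [-0.69  0.14]
  cheek 1 100 [24.79 26.34 27.27 28.73 32.86]
  cheek -1 57 [28.3  30.22 32.16 35.01 35.53]
  cap ((97.77372741699219, 0.38772937655448914), 15.86338996887207) [ 97.17  99.5  100.59]
top1 face 88 [-23.71   0.97  51.43] [-25.57 -23.71 -21.54] y -27.46106009798406 28.045718793286223
 shelf 193 [-3.75 -0.29  3.47]
  slope deg x,y [ 0.82 -0.15]
  cheek 1 52 [ 4.96 23.94 26.08 29.14 32.35]
  cheek -1 46 [ 5.04 22.97 25.88 29.34 31.93]
  cap ((99.67741394042969, 0.11013317108154297), 19.24958610534668) [ 97.    99.77 103.14]
w2 face 79 [-25.51  26.87  59.29] [-31.22 -25.51 -21.53] y -6.411423951098856 27.498640653323708
 shelf 1179 [-1.35 -0.2   1.04]
  slope deg x,y [0.62 0.13]
  cheek 1 185 [25.64 27.42 30.12 32.74 33.09]
  cheek -1 95 [25.43 25.61 25.77 25.99 27.4 ]
```

The nest frame fits the plate centre, (511.3, -406.4, 40), and the valve is gripped. Next I carry it over the nest, turn it and tilt it.

```bash
python3 -m inch '[{"dr":[0,0,0],"offset":[0,0,-0.05],"grip":0.3},{"dr":[0,0,0],"offset":[0,0,-0.05],"grip":0.3},{"dr":[0,0,0],"offset":[-0.0314,0.0268,0],"grip":0.3},{"dr":[0,0,0],"offset":[-0.0314,0.0268,0],"grip":0.3},{"dr":[0,0,0],"offset":[-0.0314,0.0268,0],"grip":0.3},{"dr":[0,0,0],"offset":[-0.0314,0.0268,0],"grip":0.3},{"dr":[0,0,0],"offset":[-0.0314,0.0268,0],"grip":0.3},{"dr":[0,0,-8],"offset":[0,0,0],"grip":0.3},{"dr":[0,0,-8],"offset":[0,0,0],"grip":0.3},{"dr":[0,0,-8],"offset":[0,0,0],"grip":0.3}]' && python3 -m inch '[{"dr":[0,0,-8],"offset":[0,0,0],"grip":0.3},{"dr":[0,0,-8],"offset":[0,0,0],"grip":0.3},{"dr":[0,0,-8],"offset":[0,0,0],"grip":0.3},{"dr":[0,0,-8],"offset":[0,0,0],"grip":0.3},{"dr":[0,0,-8],"offset":[0,0,0],"grip":0.3},{"dr":[0,0,-8.4],"offset":[0,0,0],"grip":0.3},{"dr":[0,-7,0],"offset":[0,0,0],"grip":0.3},{"dr":[0,-7,0],"offset":[0,0,0],"grip":0.3},{"dr":[0,-7,0],"offset":[0,0,0],"grip":0.3},{"dr":[0,-7,0],"offset":[0,0,0],"grip":0.3}]'
cat > n.py <<'E'
from h import *
from scipy.spatial.transform import Rotation as Ro
import sys
np.set_printoptions(precision=2,suppress=True)
a=np.radians(-86.75);sx=np.array([np.cos(a),np.sin(a),0]);sy=np.array([-sx[1],sx[0],0]);O=np.array([511.3,-406.4,40])
q=np.radians(28);nx=sx*np.cos(q)+np.array([0,0,np.sin(q)]);nz=-sx*np.sin(q)+np.array([0,0,np.cos(q)])
R=np.array([nx,sy,nz])
def st(g=None):
  s=monitor.sense();T=np.array(s["tool_rot"]);p=np.array(s["eef_pos"])
  D=np.c_[-nx,sy,-nz]
  print("t",s["time"],"nest tcp",R@(p-O),"turn to go (tool rotvec deg)",np.degrees(Ro.from_matrix(T.T@D).as_rotvec()),"F nest",R@np.array(s["ft_force"]),"gap",s["finger_gap"],"gf",s["grasp_force"])
  if g is not None: print("to go tool mm",T.T@(O+R.T@np.array(g,float)-p))
if __name__=="__main__": st([float(v) for v in sys.argv[1:4]] or None)
E
python3 n.py 8 0 141
```

```text
time: 7.2
eef_pos: [508.6, -347.4, 242.0]
tool_rot: [[0.707, 0.708, -0.001], [0.708, -0.707, 0.0], [-0.001, -0.001, -1.0]]
ft_force: [0.6, 0.4, -4.3]
finger_gap: 0.39
grasp_force: 40.0
time: 8.2
eef_pos: [509.3, -347.0, 242.7]
tool_rot: [[-0.048, 0.998, 0.028], [0.88, 0.056, -0.472], [-0.473, 0.002, -0.881]]
ft_force: [-0.9, -0.1, -5.3]
finger_gap: 0.391
grasp_force: 40.0
t 8.2 nest tcp [ 42.71   1.41 206.91] turn to go (tool rotvec deg) [ 0.08  0.24 -0.09] F nest [-2.45 -0.94 -4.67] gap 0.3908565874533356 gf 39.98943995218724
to go tool mm [34.98 -1.57 65.77]
```

```bash
python3 -m inch '[{"dr":[0,0,0],"offset":[0.0175,-0.0008,0.033],"grip":0.3},{"dr":[0,0,0],"offset":[0.0175,-0.0008,0.033],"grip":0.3},{"dr":[0,0,0],"offset":[0,0,0],"grip":0.3},{"dr":[0,0,0],"offset":[0,0,0],"grip":0.3},{"dr":[0,0,0],"offset":[0,0,0],"grip":0.3},{"dr":[0,0,0],"offset":[0,0,0],"grip":0.3},{"dr":[0,0,0],"offset":[0,0,0],"grip":0.3},{"dr":[0,0,0],"offset":[0,0,0],"grip":0.3},{"dr":[0,0,0],"offset":[0,0,0],"grip":0.3},{"dr":[0,0,0],"offset":[0,0,0],"grip":0.3}]' >/dev/null
python3 n.py 8 0 141
python3 - <<'E'
from n import *
from scipy.optimize import least_squares as ls
im,W=save("scene","scene2");I=im.astype(int)
Q=(W-O)@R.T
hsv=cv2.cvtColor(im,cv2.COLOR_RGB2HSV)
box=(np.abs(Q[...,0]-5)<50)&(np.abs(Q[...,1])<45)&(Q[...,2]>42)&(Q[...,2]<135)
Y=box&(hsv[...,1]>130)&(hsv[...,0]>12)&(hsv[...,0]<35)
P=Q[Y];print("yellow",len(P),P.min(0),P.max(0))
B=P[(P[:,2]>82)&(P[:,2]<130)&(P[:,0]<25)]
if len(B)>10:
  o=ls(lambda q:np.hypot(B[:,0]-q[0],B[:,1]-q[1])-22,[8,0],loss="soft_l1");print("axis",o.x,len(B))
S=box&(hsv[...,1]<90)&(Q[...,0]>28)&(Q[...,2]>60);P=Q[S];print("plate",len(P),P.mean(0) if len(P) else 0)
if len(P)>10:
  u,s,v=np.linalg.svd(P-P.mean(0));print(v[2])
cv2.imwrite("pics/c2.png",cv2.resize(im[170:340,280:420],None,fx=3.5,fy=3.5)[...,::-1])
E
```

```text
t 9.2 nest tcp [  7.65  -0.22 140.86] turn to go (tool rotvec deg) [-0.02 -0.   -0.06] F nest [-1.97  0.12 -3.79] gap 0.38702724009967543 gf 39.99265344813466
to go tool mm [-0.35  0.22 -0.14]
yellow 678 [-23.05 -29.11  50.03] [ 39.81  17.59 134.88]
axis [7.48 1.48] 195
plate 118 [ 38.74   0.4  105.04]
[ 1.    0.06 -0.03]
```

View pics/c2.png

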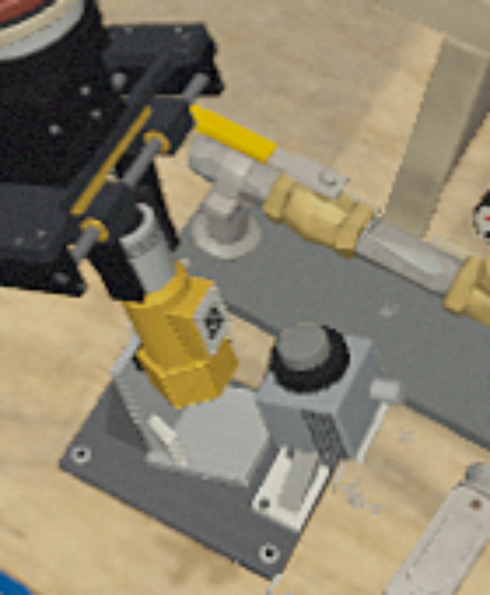

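The crop shows the valve hanging squarely above the nest, tilted correctly, with the plate facing the reader. I'll lower it with 8 mm of clearance from the back plate.

```bash
python3 -m inch '[{"dr":[0,0,0],"offset":[0,0,0.01],"grip":0.3},{"dr":[0,0,0],"offset":[0,0,0.01],"grip":0.3},{"dr":[0,0,0],"offset":[0,0,0.008],"grip":0.3},{"dr":[0,0,0],"offset":[0,0,0.007],"grip":0.3},{"dr":[0,0,0],"offset":[0,0,0.005],"grip":0.3},{"dr":[0,0,0],"offset":[0,0,0.004],"grip":0.3},{"dr":[0,0,0],"offset":[0,0,0.002],"grip":0.3},{"dr":[0,0,0],"offset":[0,0,0],"grip":0.3},{"dr":[0,0,0],"offset":[0,0,0],"grip":0.3},{"dr":[0,0,0],"offset":[0,0,0],"grip":0.3}]' >/dev/null; python3 n.py 2 0 94
```

```text
t 10.25 nest tcp [ 7.64 -0.01 95.05] turn to go (tool rotvec deg) [ 0.01  0.   -0.05] F nest [-1.74  0.92 -4.39] gap 0.39096079572360776 gf 39.992278944700956
to go tool mm [5.64 0.01 1.05]
```

No contact yet. Now towards the back plate.

```bash
python3 -m inch '[{"dr":[0,0,0],"offset":[0.002,0,0],"grip":0.3},{"dr":[0,0,0],"offset":[0.002,0,0],"grip":0.3},{"dr":[0,0,0],"offset":[0.001,0,0],"grip":0.3},{"dr":[0,0,0],"offset":[0.001,0,0],"grip":0.3},{"dr":[0,0,0],"offset":[0.001,0,0],"grip":0.3},{"dr":[0,0,0],"offset":[0,0,0.001],"grip":0.3},{"dr":[0,0,0],"offset":[0,0,0.001],"grip":0.3},{"dr":[0,0,0],"offset":[0,0,0.001],"grip":0.3},{"dr":[0,0,0],"offset":[0,0,0],"grip":0.3},{"dr":[0,0,0],"offset":[0,0,0],"grip":0.3}]' >/dev/null; python3 n.py 0 0 91
```

```text
t 11.25 nest tcp [ 0.64 -0.31 91.71] turn to go (tool rotvec deg) [-0.04  0.   -0.06] F nest [-1.91  0.63 -4.16] gap 0.3946316516008829 gf 39.9924409808591
to go tool mm [0.64 0.31 0.71]
```

```bash
python3 -m inch '[{"dr":[0,0,0],"offset":[0.0005,0,0],"grip":0.3},{"dr":[0,0,0],"offset":[0.0005,0,0],"grip":0.3},{"dr":[0,0,0],"offset":[0,0,0.0005],"grip":0.3},{"dr":[0,0,0],"offset":[0,0,0.0005],"grip":0.3},{"dr":[0,0,0],"offset":[0,0,0.0005],"grip":0.3},{"dr":[0,0,0],"offset":[0,0,0],"grip":0.3},{"dr":[0,0,0],"offset":[0,0,0],"grip":0.3},{"dr":[0,0,0],"offset":[0,0,0],"grip":0.3},{"dr":[0,0,0],"offset":[0,0,0],"grip":0.3},{"dr":[0,0,0],"offset":[0,0,0],"grip":0.3}]' >/dev/null; python3 n.py 0 0 91
```

```text
t 12.25 nest tcp [ 0.07 -0.   90.47] turn to go (tool rotvec deg) [ 0.    0.03 -0.07] F nest [ 5.47 -0.83  2.83] gap 0.3939875831394095 gf 39.99289001338184
to go tool mm [ 0.07  0.   -0.53]
```

Contact on both the back plate and the shelf, so the valve is home. I release it and slide out along the axis.

```bash
python3 -m inch '[{"dr":[0,0,0],"offset":[0,0,0],"grip":0.5},{"dr":[0,0,0],"offset":[0,0,0],"grip":0.6},{"dr":[0,0,0],"offset":[0,0,0],"grip":0.8},{"dr":[0,0,0],"offset":[0,0,0],"grip":1},{"dr":[0,0,0],"offset":[0,0,0],"grip":1},{"dr":[0,0,0],"offset":[0,0,0],"grip":1},{"dr":[0,0,0],"offset":[0,0,0],"grip":1},{"dr":[0,0,0],"offset":[0,0,0],"grip":1},{"dr":[0,0,0],"offset":[0,0,0],"grip":1},{"dr":[0,0,0],"offset":[0,0,0],"grip":1}]' >/dev/null; python3 n.py; python3 -m inch '[{"dr":[0,0,0],"offset":[0,0,-0.01],"grip":1},{"dr":[0,0,0],"offset":[0,0,-0.02],"grip":1},{"dr":[0,0,0],"offset":[0,0,-0.04],"grip":1},{"dr":[0,0,0],"offset":[0,0,-0.04],"grip":1},{"dr":[0,0,0],"offset":[0,0,0],"grip":1},{"dr":[0,0,0],"offset":[0,0,0],"grip":0},{"dr":[0,0,0],"offset":[0,0,0],"grip":0},{"dr":[0,0,0],"offset":[0,0,0],"grip":0},{"dr":[0,0,0],"offset":[0,0,0],"grip":0},{"dr":[0,0,0],"offset":[0,0,0],"grip":0}]'>/dev/null; python3 n.py 98 0 130
cat > v.py <<'E'
from n import *
from scipy.optimize import least_squares as ls
im,W=save("scene",sys.argv[1])
Q=(W-O)@R.T;hsv=cv2.cvtColor(im,cv2.COLOR_RGB2HSV)
box=(np.abs(Q[...,0]-5)<45)&(np.abs(Q[...,1])<45)&(Q[...,2]>2)&(Q[...,2]<135)
P=Q[box&(hsv[...,1]>130)&(hsv[...,0]>12)&(hsv[...,0]<35)];print("yellow",P.min(0),P.max(0))
N=Q[box&(Q[...,2]>92)&(Q[...,2]<126)]
o=ls(lambda q:np.hypot(N[:,0]-q[0],N[:,1]-q[1])-18,[0,0],loss="soft_l1");print("neck",o.x,len(N))
B=P[(P[:,2]>33)&(P[:,2]<80)&(P[:,0]<18)]
o=ls(lambda q:np.hypot(B[:,0]-q[0],B[:,1]-q[1])-22,[0,0],loss="soft_l1");print("body",o.x,len(B))
P=Q[box&(hsv[...,1]<90)&(Q[...,0]>26)&(Q[...,0]<40)&(Q[...,2]>30)&(Q[...,2]<80)];print("plate",len(P),P.mean(0))
t=Q[(Q[...,2]>88)&(np.abs(Q[...,0]-98)<25)&(np.abs(Q[...,1])<25)];print("cap z",np.percentile(t[:,2],[50,90]))
cv2.imwrite(f"pics/c_{sys.argv[1]}.png",cv2.resize(im[170:340,280:420],None,fx=3.5,fy=3.5)[...,::-1])
E
python3 v.py scene3
```

```text
t 13.25 nest tcp [-0.39 -0.24 90.27] turn to go (tool rotvec deg) [-0.03  0.   -0.05] F nest [-0.94 -0.16  0.37] gap 0.995281020495629 gf 0.0
t 14.25 nest tcp [ -0.4   -0.66 199.67] turn to go (tool rotvec deg) [-0.11  0.01 -0.06] F nest [-0.1   0.29  0.21] gap 0.624599192056985 gf 0.0
to go tool mm [-98.38   0.89  69.69]
yellow [-24.8  -29.73   2.35] [31.88 15.1  87.48]
neck [-0.09  1.47] 209
body [-0.82  0.69] 178
plate 110 [31.91 -0.09 55.12]
cap z [ 95.12 100.13]
```

View pics/c_scene3.png

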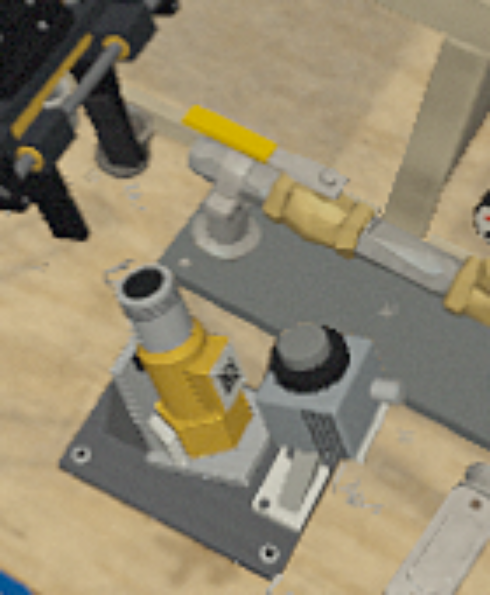

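The valve is home with its plate to the reader (plate at nest 31.9, -0.1, 55.1). On to the trigger, with the fingers shut.

```bash
python3 -m inch '[{"dr":[0,0,0],"offset":[-0.033,0.0003,0],"grip":0},{"dr":[0,0,0],"offset":[-0.033,0.0003,0],"grip":0},{"dr":[0,0,0],"offset":[-0.0324,0.0003,0],"grip":0},{"dr":[0,0,0],"offset":[0,0,0.035],"grip":0},{"dr":[0,0,0],"offset":[0,0,0.03],"grip":0},{"dr":[0,0,0],"offset":[0,0,0.02],"grip":0},{"dr":[0,0,0],"offset":[0,0,0.009],"grip":0},{"dr":[0,0,0],"offset":[0,0,0],"grip":0},{"dr":[0,0,0],"offset":[0,0,0],"grip":0},{"dr":[0,0,0],"offset":[0,0,0],"grip":0}]' >/dev/null; python3 n.py 98 0 94
```

```text
t 15.3 nest tcp [ 98.27   1.44 107.4 ] turn to go (tool rotvec deg) [ 0.08  0.02 -0.05] F nest [-0.13 -0.67 -0.51] gap 0.007907984732701252 gf 0.0
to go tool mm [ 0.28 -1.46 13.4 ]
```

```bash
python3 -m inch '[{"dr":[0,0,0],"offset":[0,-0.001,0.004],"grip":0},{"dr":[0,0,0],"offset":[0,0,0.003],"grip":0},{"dr":[0,0,0],"offset":[0,0,0.002],"grip":0},{"dr":[0,0,0],"offset":[0,0,0.002],"grip":0},{"dr":[0,0,0],"offset":[0,0,0.001],"grip":0},{"dr":[0,0,0],"offset":[0,0,0.001],"grip":0},{"dr":[0,0,0],"offset":[0,0,0],"grip":0},{"dr":[0,0,0],"offset":[0,0,0],"grip":0},{"dr":[0,0,0],"offset":[0,0,0],"grip":0},{"dr":[0,0,0],"offset":[0,0,0],"grip":0}]' >/dev/null; python3 n.py 98 0 94
```

```text
t 16.3 nest tcp [98.12  0.01 94.24] turn to go (tool rotvec deg) [ 0.01 -0.02 -0.06] F nest [-1.83 -3.79 16.04] gap 0.004717807721416804 gf 8.19301848532632
to go tool mm [ 0.12 -0.01  0.24]
```

16 N against a 4 N spring: the button is at its stop. I back off and check.

```bash
python3 -m inch '[{"dr":[0,0,0],"offset":[0,0,-0.01],"grip":0},{"dr":[0,0,0],"offset":[0,0,-0.03],"grip":0},{"dr":[0,0,0],"offset":[0,0,-0.04],"grip":0},{"dr":[0,0,0],"offset":[0,0,-0.04],"grip":0},{"dr":[0,0,0],"offset":[0.03,0,0],"grip":0},{"dr":[0,0,0],"offset":[0.04,0,0],"grip":0},{"dr":[0,0,0],"offset":[0.04,0,-0.02],"grip":0},{"dr":[0,0,0],"offset":[0,0,0],"grip":0},{"dr":[0,0,0],"offset":[0,0,0],"grip":0},{"dr":[0,0,0],"offset":[0,0,0],"grip":0}]' >/dev/null; python3 n.py; python3 v.py scene4
```

```text
t 17.3 nest tcp [-11.    -0.7  233.02] turn to go (tool rotvec deg) [-0.06  0.02 -0.12] F nest [ 0.21 -0.02 -0.4 ] gap 0.0064886074563895915 gf 0.0
yellow [-25.47 -30.14   2.25] [32.21 14.47 87.66]
neck [-0.03  1.19] 206
body [-0.63  0.69] 183
plate 108 [32.09 -0.35 55.07]
cap z [95.01 99.96]
```

```bash
python3 -c "
from plant import r
print(r.job_done())"
```

```text
the job is handed in; nothing more can be done
None
```

The job is handed in: by the last camera check the valve sits home in the nest with its plate to the reader, the trigger was pressed to its stop (16 N against the 4 N spring) and is back up, and the arm is clear. I moved nothing else and don't have the judge's verdict.

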